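Take the tall cap off a valve outlet of unknown thread hand

ROBOT

A 6-joint arm with a two-finger parallel gripper is mounted at the origin on a cart in front of the work surface, level with it; the furniture and walls round the work are solid. World frame = base frame: x ahead of the robot, y to its left, z up, the work surface at z = 0. Lengths are in m, angles in degrees, forces in N, time in s.
With the tool pointing down it reaches from about 0.325 to 0.875 m from the base axis. Payload 4.4 kg.
Tool frame: the origin (TCP) lies midway between the tips of the shut fingers; the grasp point (between the pads) lies 19 mm behind it (r.grip_depth is the distance from the TCP to the grasp point, in m); z points along the fingers, y is the line along which they close (so a half turn about z gives the same grasp; the last joint's range is limited). The gripper opens to 85 mm and grips with 20 to 120 N. Pads are 22 mm wide; open, the fingers measure 114 mm over their backs; the gripper's body (76 mm by 85 mm) begins 54 mm behind the grasp point. The pads swing forward as they close: fully open they stand 13 mm farther back than shut.
Start: joints at [67.122, 11.837, 88.321, -0, 79.842, -8.623], TCP at [0.142, 0.557, 0.231] pointing down, gripper open.
Joint ranges: [-156.59, 156.59], [-49.26, 127.26], [12.9, 141.05], [-63.56, 243.56], [4.71, 150.69], [-161.64, 161.64]. Speed limits (degrees/s): [159.86, 159.86, 180, 180, 180, 180].

INTERFACE

Orientations are given as [roll, pitch, yaw] about the fixed x, y, z axes, in that order (R = Rz(yaw) Ry(pitch) Rx(roll)).
In Python, from station import r gives the robot as it stands. The module is installed in compiled form; this text tells all that it offers.
- The arm moves only by the shell command python3 -m jog 'ROWS' [OPENING] [FORCE]. ROWS is text: rows parted by semicolons, each of 6 numbers parted by spaces: the shift along the world's x, y, z in units of 25 mm (1.0 is 25 mm), then the turn, a rotation vector about the world's x, y, z in units of 5 degrees (1.0 is 5 degrees). A call has 1 to 5 rows; each row shifts and turns the commanded pose from where the row before left it; what a row does not reach is not made up. A row lasts 1/12 s, in which the tool goes at most 41.7 mm and 7.16 degrees, less where a joint would pass 70% of its speed; a pose out of reach is approached as far as the arm can. A call is refused whole if a number of a shift passes 1 or a number of a turn 1, either way. A call with a gripper value outside its range is refused whole. OPENING is the finger opening in mm, from 0 to 85.4, set as the call begins (- or left out, the last holds). The fingers move at their own pace and stop on an object; FORCE is the grip in N (left out, the last holds). Time passes only in rows, so rows that do not move let the fingers close. It gives the time, the measured TCP pose, the force, the opening and the grip force at its end, in the units of the state.
- r.observe(): the state, without advancing time (a new reading comes with each control period).
- r.capture(name): name is "scene" or "top" or "wrist"; returns a dict with "img" (400x640x3 uint8, red, green, blue), "depth" (400x640 float32, m along the optical axis (not along the pixel's ray), 0 where there is no reading), "K" (3x3 intrinsics, pixels), "extrinsics" (4x4, takes a point from camera to world coordinates); the wrist camera has in their place "tool_from_camera" (4x4, takes a point from camera to tool coordinates, whose origin is the TCP and whose axes are the flange's). Camera axes: x right, y up, looking along -z (the intrinsics and any distortion apply to the point x, -y, -z); pixel columns grow to the right and rows downward; lengths in m; the calibration is good to about 2 mm. A picture is of the moment at which its call begins: read the wrist's pose just before it.
- r.job_done(): hands the job in; it is judged then, once.
The state is a dict: "t": time; "qpos": joint angles; "dq": joint speeds; "joint_efforts": joint torques, N m; "position": TCP position; "eef_rot": TCP orientation; "contact_force": force on the tool from outside, world axes, zero at the start; "wrist_torque": the same for the moment, N m; "grip_width": opening from 0.0 (shut) to 1.0 (fully open); "grip_force": force on a finger pad.
Only numpy, scipy, OpenCV 4.12 (cv2) and the standard library are available. Lean on these libraries where they do the work, as an engineer would, in place of code of your own. Each camera call takes 0.05 s, during which the arm holds its last target. There are 200 camera calls.

TASK

Unscrew the taller of the two caps on the valve block, lift it off and finish while holding it still and upright in the gripper, at least 8 cm higher than it sat and still above the block. Nobody knows whether its thread is left-handed or right-handed: try to loosen it one way and, if it comes up against the stop, turn it the other way. Leave the lower cap screwed on and do not push the loose things lying round the block about.

Things in the scene. Friction and masses are not known exactly. Their poses are not given: they have to be found in the camera images.
- block: Aluminium valve block bolted to the counter, fixed. Foot plate 85 x 270 x 8 mm, body 75 x 200 mm, 46 mm high. Origin: centre of its underside, on the counter; z up, y along its length. Two capped outlets stand on it at x = 0, y = +60 and -60 mm. One has a right-hand thread, the other a left-hand one; which is which changes from start to start and cannot be seen.
- outlet_p (a point): Outlet at the block's +y end (left for the robot): centre of the top of its round steel shoulder, 50 mm across, 55 mm above the counter. On it a brass neck 33 mm across the thread and 15.5 mm high, hidden by its cap.
- outlet_n (a point): The like outlet at the block's -y end (right for the robot), 120 mm from the other.
- tall_cap: The cap to take off: round dark steel cap with fine upright ribs, 46 mm across, 42 mm high, 0.09 to 0.18 kg, loose (held by its thread only), on either outlet. Origin: centre of its underside, which sits on the shoulder 55 mm above the counter; z up to its closed top. Hollow to 18 mm from below: grip its upper 24 mm. At the start its x axis is parallel to the block's.
- tall_cap_top (a point): Centre of the tall cap's top. Its coarse thread has 1 mm of lift and side play. Turned the wrong way it meets a firm stop after 2 to 10 degrees. The right way (counter-clockwise from above if right-hand, clockwise if left-hand) it turns easily (under 0.2 N m; over 0.5 N m means the stop) without rising and can be lifted straight off when 65 to 130 degrees from its start, best 85.
- low_cap: The other cap, to be left on the other outlet: the same in every way but only 26 mm high. Origin: centre of its underside; x axis parallel to the block's at the start.
- stamp_pad: Flat closed ink pad tin lying on the counter in front of the block, 60 x 90 x 14 mm; loose bystander. Origin: centre of its underside.
- air_fitting: Brass air coupling standing behind the block, 26 x 22 mm, 50 mm high; loose bystander. Origin: centre of its underside.
- padlock: Brass padlock lying behind the block, 57 x 40 x 14 mm; loose bystander. Origin: centre of its underside.
- spanner: Steel combination spanner lying flat in front of the block, 198 mm long, 32 mm wide, 9 mm high, lengthwise along its own y; loose bystander. Origin: centre of its underside.
Not all that is in view belongs to the job. What is shaped like the low_cap but blue is not meant. Leave any orange look-alike of the tall_cap alone.

How it is judged:
By the outcome, as a careful person would: the job done as asked, in the order asked, and still so for the second after the job is handed in, while the arm keeps its last pose, push and grip.
It also fails if it takes over 42 s, if anything falls off the work surface, if the arm or the gripper's body presses on something with over 40 N, if the wrist force passes 120 N, or if a joint passes its speed limit or range.

## Working session

There is one attempt and no reset: what is moved stays moved. The work goes in short steps, Python scripts to look and compute and a shell command to move; the robot and the scene stay as the last step left them, time stands still between calls to the robot, and variables do not carry over. Pictures are saved under pics/ and viewed, at most 10 in all, crops included, and the job is handed in when it is done.

```bash
mkdir -p pics
python3 - <<'E'
from station import r
import cv2,numpy as np,pickle
print(r.observe())
d={}
for n in("scene","top"):
    c=r.capture(n);d[n]=c;cv2.imwrite(f"pics/{n}0.png",c["img"][...,::-1]);print(n,c["K"],c["extrinsics"])
pickle.dump(d,open("d0.pkl","wb"))
E
```

```text
{'t': 0.0, 'qpos': array([ 6.71236612e+01,  1.18857847e+01,  8.84072775e+01, -1.70359978e-04,
        7.98399295e+01, -8.62268045e+00]), 'dq': array([ 0.03804547, -0.02230541, -0.0427856 ,  0.08986376, -0.03643055,
        0.00847424]), 'joint_efforts': array([-1.07159129e-03, -3.83022988e+01, -2.91601789e+01, -2.34278314e-04,
        1.02499823e-02, -4.08832307e-06]), 'position': array([0.1412801 , 0.55658019, 0.23009002]), 'eef_rot': array([-1.79868486e+02, -1.97732693e-02,  1.65746349e+02]), 'contact_force': array([ 0.24202374,  0.62106492, -0.16656314]), 'wrist_torque': array([ 0.00348006,  0.00388049, -0.00156455]), 'grip_force': 0.0, 'grip_width': 1.0017321897812002}
scene [[427.43928876   0.         317.0842017 ]
 [  0.         427.43928876 206.51808691]
 [  0.           0.           1.        ]] [[ 0.65895121  0.43531946 -0.61341688 -0.00408679]
 [-0.75218215  0.37886029 -0.53915387 -0.40919529]
 [-0.00230487  0.81667733  0.57708997  0.59886648]
 [ 0.          0.          0.          1.        ]]
top [[390.39712088   0.         316.64826245]
 [  0.         390.39712088 205.34517913]
 [  0.           0.           1.        ]] [[-0.13292768  0.96689381 -0.2178224   0.36120658]
 [-0.99112087 -0.13036582  0.02615658  0.08840987]
 [-0.00310596  0.21936526  0.97563786  0.9270637 ]
 [ 0.          0.          0.          1.        ]]
```

View pics/top0.png

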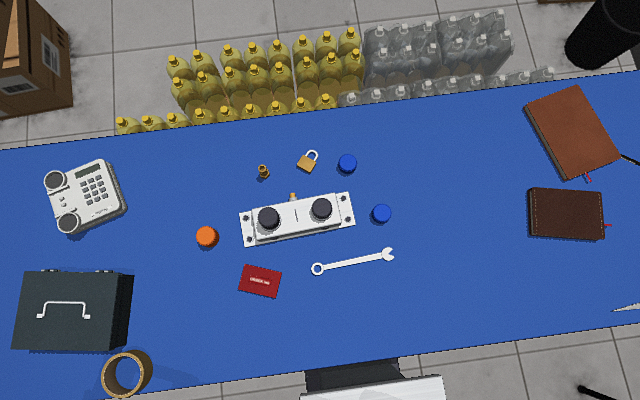

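View pics/scene0.png

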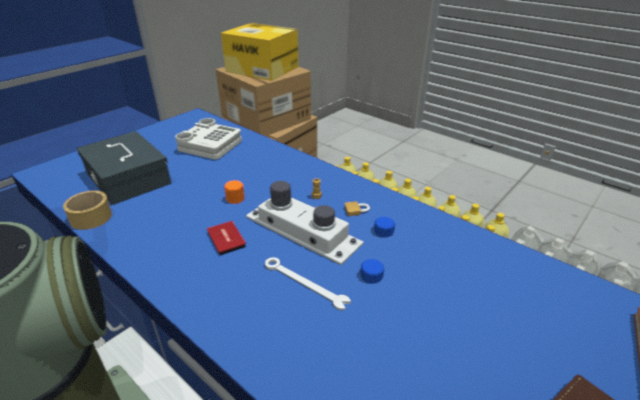

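The top view shows the two dark caps at (268,217) and (321,208). In the scene view, the left one at (281,193) is clearly the taller. The block is slightly yawed, with the spanner and the red tin in front of it.

```bash
cat > h.py <<'E'
import numpy as np,cv2
def ray(c,u,v,z):
    K=c["K"];E=c["extrinsics"];d=E[:3,:3]@np.array([(u-K[0,2])/K[0,0],-(v-K[1,2])/K[1,1],-1]);o=E[:3,3]
    return o+d*(z-o[2])/d[2]
def cloud(c):
    K=c["K"];E=c["extrinsics"];v,u=np.mgrid[:400,:640];D=c["depth"]
    p=np.stack([(u-K[0,2])/K[0,0]*D,-(v-K[1,2])/K[1,1]*D,-D],-1);return p@E[:3,:3].T+E[:3,3]
E
python3 - <<'E'
import pickle,numpy as np,cv2
from h import *
d=pickle.load(open("d0.pkl","rb"))
for n,(cs) in {"top":[(268,217),(321,208)],"scene":[(281,190),(324,214)]}.items():
    c=d[n];P=cloud(c);g=c["img"].max(2)
    for (u,v) in cs:
        m=np.zeros(g.shape,bool);m[v-18:v+19,u-18:u+19]=1
        m&=(c["depth"]>0)
        q=P[m&(g<80)];zt=np.percentile(q[:,2],95)
        zk=.097 if zt>.089 else .081
        t=m&(abs(P[...,2]-zk)<.006)&(g<90)
        vv,uu=np.nonzero(t);mid=((uu.min()+uu.max())/2,(vv.min()+vv.max())/2)
        print(n,u,v,"ztop",zt,t.sum(),"cloud",np.round(P[t].mean(0),4),"ray mean",np.round(ray(c,uu.mean(),vv.mean(),zk),4),"ray box",np.round(ray(c,*mid,zk),4),uu.min(),uu.max(),vv.min(),vv.max())
# block body white top yaw
c=d["top"];P=cloud(c)
m=(abs(P[...,2]-.046)<.006)&(c["img"].min(2)>100);m[:, :230]=0;m[:,365:]=0;m[:185]=0;m[250:]=0
v,u=np.nonzero(m);pts=np.array([ray(c,a,b,.046)[:2] for a,b in zip(u,v)],np.float32);print(len(pts),cv2.minAreaRect(pts))
big=cv2.resize(c["img"][150:310,190:430],None,fx=3.3,fy=3.3,interpolation=cv2.INTER_CUBIC);cv2.imwrite("pics/crop.png",big[...,::-1])
E
```

```text
top 268 217 ztop 0.09969365376874809 318 cloud [0.5351 0.1747 0.0978] ray mean [0.5353 0.1748 0.097 ] ray box [0.535 0.174 0.097] 258 278 207 227
top 321 208 ztop 0.08434031906839906 287 cloud [0.5439 0.0558 0.0818] ray mean [0.544  0.0558 0.081 ] ray box [0.5438 0.0557 0.081 ] 312 331 198 217
scene 281 190 ztop 0.09443570093335764 55 cloud [0.5243 0.1632 0.0942] ray mean [0.5214 0.1601 0.097 ] ray box [0.5233 0.1605 0.097 ] 271 289 187 193
scene 324 214 ztop 0.07861702855889122 57 cloud [0.5316 0.0437 0.0785] ray mean [0.529  0.0414 0.081 ] ray box [0.5298 0.0427 0.081 ] 314 333 213 219
1881 ((0.5405753254890442, 0.11551990360021591), (0.07370509952306747, 0.1991950124502182), 3.967355251312256)
```

```bash
python3 - <<'E'
import pickle,numpy as np
from h import *
d=pickle.load(open("d0.pkl","rb"))
P=cloud(d["top"])
for n,(a,b,e,f) in {"box":(15,130,270,350),"cup":(100,150,350,398),"phone":(45,125,165,230),"orange":(195,218,225,250)}.items():
    q=P[e:f,a:b].reshape(-1,3);q=q[q[:,2]>.02];print(n,np.round(q.min(0),2),np.round(q.max(0),2))
E
python3 -m jog '0 0 1 0 0 0;0.2 -0.2 0.5 0 0 0;0.7 -0.7 0 0 0 -0.7;1 -0.97 0 0 0 -0.7;1 -0.97 0 0 0 -0.7' 85
```

```text
box [0.3  0.09 0.02] [0.49 0.73 0.93]
cup [0.2  0.09 0.02] [0.36 0.56 0.93]
phone [0.36 0.09 0.02] [0.73 0.69 0.93]
orange [0.36 0.09 0.02] [0.55 0.35 0.93]
t: 0.52
position: [0.2148, 0.4858, 0.2696]
eef_rot: [179.9, 0.0, 155.2]
contact_force: [0.5, 0.8, 0.2]
grip_width: 0.994
grip_force: 0.0
```

```bash
python3 -m jog '1 -0.97 0 0 0 -0.7;1 -0.97 0 0 0 -0.7;1 -0.97 0 0 0 -0.7;1 -0.97 0 0 0 -0.7;1 -0.97 0 0 0 -0.7' 85 | tail -5
python3 -m jog '1 -0.97 -0.5 0 0 -0.7;1 -0.97 -0.5 0 0 -0.7;1 -0.97 -0.5 0 0 -0.7;1 -0.97 -0.5 0 0 -0.7;0.5 -0.5 0 0 0 -0.7' 85
python3 -m jog '0 0 0 0 0 0;0 0 0 0 0 0;0 0 0 0 0 0'
python3 - <<'E'
from station import r
import cv2,pickle
o=r.observe();c=r.capture("wrist");t=r.capture("top")
pickle.dump((o,c,t),open("d1.pkl","wb"));print(o["qpos"],o["position"],o["eef_rot"],c["tool_from_camera"],c["K"])
cv2.imwrite("pics/w1.png",c["img"][...,::-1])
E
```

```text
position: [0.3404, 0.3634, 0.2693]
eef_rot: [179.9, 0.0, 137.6]
contact_force: [0.0, 0.6, -0.3]
grip_width: 0.995
grip_force: 0.0
t: 1.35
position: [0.4526, 0.2517, 0.2164]
eef_rot: [-179.8, 0.1, 119.9]
contact_force: [-0.9, -0.7, 0.3]
grip_width: 0.996
grip_force: 0.0
t: 1.6
position: [0.4515, 0.2558, 0.2193]
eef_rot: [180.0, -0.0, 120.3]
contact_force: [0.2, 1.0, -0.2]
grip_width: 0.997
grip_force: 0.0
[ 1.99589254e+01  5.57250351e+00  9.69595012e+01  3.21562348e-02
  7.74302239e+01 -1.03376302e+01] [0.45145467 0.25584202 0.21928611] [ 1.79957211e+02 -2.41028875e-02  1.20289577e+02] [[ 6.90396450e-04  9.46615312e-01  3.22364660e-01  8.26443853e-02]
 [ 9.99999741e-01 -5.87955051e-04 -4.15147917e-04  4.61611553e-04]
 [-2.03449445e-04  3.22364863e-01 -9.46615473e-01 -1.42535684e-01]
 [ 0.00000000e+00  0.00000000e+00  0.00000000e+00  1.00000000e+00]] [[320.22539241   0.         319.76032244]
 [  0.         320.22539241 194.2954    ]
 [  0.           0.           1.        ]]
```

View pics/w1.png

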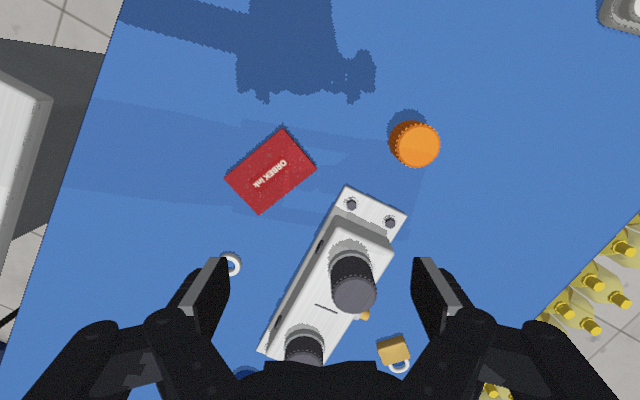

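The wrist picture shows the tall cap's lit top face at about (354,294), between the open fingers. The orange look-alike is well away, at (417,145).

```bash
cat > wr.py <<'E'
import numpy as np,cv2
from scipy.spatial.transform import Rotation as R
def wcam(o,c):
    T=np.eye(4);T[:3,:3]=R.from_euler("xyz",o["eef_rot"],degrees=True).as_matrix();T[:3,3]=o["position"]
    return dict(c,extrinsics=T@c["tool_from_camera"])
E
python3 - <<'E'
import pickle
from h import *;from wr import *
o,c,t=pickle.load(open("d1.pkl","rb"))
w=wcam(o,c);P=cloud(w)
m=(abs(P[...,2]-.097)<.006)&(c["depth"]>0);m[:,:315]=0;m[:,400:]=0;m[:240]=0;m[340:]=0
v,u=np.nonzero(m);print(m.sum(),u.min(),u.max(),v.min(),v.max(),np.median(P[m][:,2]))
h=cv2.convexHull(np.c_[u,v].astype(np.int32));e=cv2.fitEllipse(h);print(e,ray(w,*e[0],.097),P[m].mean(0))
E
```

```text
1434 331 376 274 313 0.09697678304056506
((353.5473937988281, 293.4566345214844), (40.34148025512695, 45.825035095214844), 84.65608978271484) [0.53594278 0.17808227 0.097     ] [0.53631935 0.17757541 0.09662436]
```

```bash
python3 -m jog '0.85 -0.8 -0.5 0 0 0;0.85 -0.8 -0.5 0 0 0;0.85 -0.8 -0.5 0 0 0;0.82 -0.76 -0.5 0 0 0;0 0 0 0 0 0' 
python3 -m jog '0 0 0 0 0 0;0 0 0 0 0 0;0 0 0 0 0 0'
python3 - <<'E'
from station import r
import cv2,pickle
from h import *;from wr import *
o=r.observe();c=r.capture("wrist")
pickle.dump((o,c),open("d2.pkl","wb"));print(o["qpos"],o["position"],o["eef_rot"])
w=wcam(o,c);P=cloud(w)
m=((abs(P[...,2]-.097)<.006)&(c["depth"]>0)&(np.hypot(P[...,0]-.536,P[...,1]-.176)<.032)).astype(np.uint8)
n,l,s,ce=cv2.connectedComponentsWithStats(m);k=1+s[1:,4].argmax();m=l==k;print(s[k])
v,u=np.nonzero(m)
h=cv2.convexHull(np.c_[u,v].astype(np.int32));e=cv2.fitEllipse(h);print(e,ray(w,*e[0],.097),P[m].mean(0))
cv2.imwrite("pics/w2.png",c["img"][...,::-1])
E
```

```text
t: 2.12
position: [0.5371, 0.1742, 0.1666]
eef_rot: [-179.9, 0.1, 120.2]
contact_force: [0.4, -0.1, -0.0]
grip_width: 1.0
grip_force: 0.0
t: 2.37
position: [0.5354, 0.1779, 0.1696]
eef_rot: [179.9, -0.0, 120.4]
contact_force: [-0.4, 1.0, -0.6]
grip_width: 0.993
grip_force: 0.0
[ 9.58102770e+00  1.37925471e+01  9.35821051e+01  2.42210687e-02
  7.25679350e+01 -2.07884841e+01] [0.53535147 0.17791424 0.16958409] [ 1.79938122e+02 -1.23461172e-03  1.20362268e+02]
[ 290  179   62   59 2776]
((320.3739929199219, 208.32464599609375), (58.797218322753906, 62.069217681884766), 87.05488586425781) [0.53693797 0.17734937 0.097     ] [0.53726968 0.17686677 0.0966075 ]
```

View pics/w2.png

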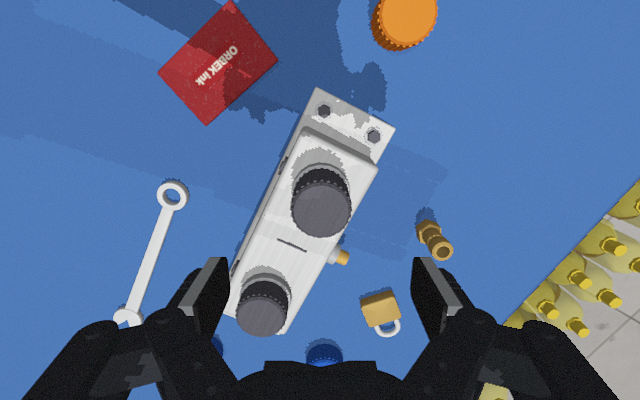

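The cap top at (320,208) sits on the finger midline. I'll descend and close.

```bash
python3 -m jog '0.05 -0.04 -0.9 0 0 0;0 0 -0.9 0 0 0;0 0 -0.9 0 0 0;0 0 -0.8 0 0 0;0 0 -0.8 0 0 0' 85 
python3 -m jog '0 0 0 0 0 0;0 0 0 0 0 0;0 0 0 0 0 0' 60 40
python3 -m jog '0 0 0 0 0 0;0 0 0 0 0 0;0 0 0 0 0 0;0 0 0 0 0 0;0 0 0 0 0 0' 40 40
python3 -m jog '0 0 0 0 0 0;0 0 0 0 0 0;0 0 0 0 0 0;0 0 0 0 0 0;0 0 0 0 0 0'
python3 -c "
from station import r;o=r.observe();print(o['position'],o['wrist_torque'],o['qpos'])"
```

```text
t: 2.83
position: [0.5368, 0.1767, 0.0612]
eef_rot: [179.9, 0.0, 120.3]
contact_force: [-0.7, 0.3, 0.1]
grip_width: 0.992
grip_force: 0.0
t: 3.08
position: [0.5379, 0.1763, 0.0628]
eef_rot: [179.9, 0.0, 120.3]
contact_force: [0.4, 0.4, 0.2]
grip_width: 0.701
grip_force: 0.0
t: 3.5
position: [0.5387, 0.1761, 0.0636]
eef_rot: [179.8, 0.1, 120.2]
contact_force: [-1.5, 2.0, 5.6]
grip_width: 0.529
grip_force: 41.2
t: 3.92
position: [0.5387, 0.1761, 0.0636]
eef_rot: [179.8, 0.1, 120.2]
contact_force: [-1.7, 0.9, 7.4]
grip_width: 0.527
grip_force: 41.2
[0.53873956 0.17610199 0.06361054] [0.09462309 0.23527332 0.03759098] [ 9.33702398e+00  2.17488654e+01  9.74257248e+01  3.39074157e-02
  6.06026008e+01 -2.09228165e+01]
```

Gripped at about 45 mm. I'll try a small turn counter-clockwise while watching the torque.

```bash
cat > s.py <<'E'
from station import r
import numpy as np
o=r.observe();np.set_printoptions(precision=4,suppress=True)
print(o['t'],o['position'],'rot',o['eef_rot'],'F',o['contact_force'],'T',o['wrist_torque'],'j6',o['qpos'][5])
E
python3 -m jog '0 0 0 0 0 0.4;0 0 0 0 0 0.4;0 0 0 0 0 0' - 60 >/dev/null; python3 s.py
python3 -m jog '0 0 0 0 0 0.4;0 0 0 0 0 0' >/dev/null; python3 s.py
python3 -m jog '0 0 0 0 0 0.4;0 0 0 0 0 0' >/dev/null; python3 s.py
```

```text
4.1667 [0.5387 0.1761 0.0637] rot [179.7877   0.0645 124.3029] F [-1.5298  0.1076  7.8534] T [0.0645 0.2591 0.0892] j6 -24.98431938286471
4.3333 [0.5387 0.1761 0.0637] rot [179.7877   0.0577 126.2601] F [-2.3418  1.6717  6.8144] T [ 0.0822  0.2327 -0.1491] j6 -26.952758447365028
4.5 [0.5387 0.1762 0.0637] rot [179.7814   0.0439 128.18  ] F [-0.8605  0.6523  7.0701] T [ 0.1335  0.2593 -0.4093] j6 -28.895255859871334
```

```bash
python3 -m jog '0 0 0 0 0 0.3;0 0 0 0 0 0' >/dev/null; python3 s.py
python3 -m jog '0 0 0 0 0 0.3;0 0 0 0 0 0' >/dev/null; python3 s.py
```

```text
4.6667 [0.5387 0.1762 0.0637] rot [179.7709   0.0253 129.589 ] F [-1.3834  0.9233  7.025 ] T [ 0.1243  0.3188 -0.852 ] j6 -30.32618638050947
4.8333 [0.5386 0.1763 0.0637] rot [179.7595   0.0026 131.0041] F [-2.326   0.8552  8.0104] T [ 0.2127  0.3797 -1.2107] j6 -31.76930951347662
```

That is the firm stop (over 1.2 N m), so the thread is left-handed and I'll turn it clockwise.

```bash
python3 -m jog '0 0 0 0 0 -0.8;0 0 0 0 0 -0.8;0 0 0 0 0 -0.8;0 0 0 0 0 -0.8;0 0 0 0 0 0' >/dev/null; python3 s.py
python3 -m jog '0 0 0 0 0 -0.8;0 0 0 0 0 -0.8;0 0 0 0 0 -0.8;0 0 0 0 0 -0.8;0 0 0 0 0 0' >/dev/null; python3 s.py
```

```text
5.25 [0.5388 0.1757 0.0637] rot [179.7929   0.0736 115.1047] F [-1.2319 -0.3955  7.1674] T [-0.1133  0.2338 -0.038 ] j6 -15.781613926705253
5.6667 [0.5389 0.1757 0.0637] rot [179.7708   0.0082  99.105 ] F [-0.5169 -0.4068  6.6191] T [-0.0166  0.1649 -0.1227] j6 0.2187022805093578
```

```bash
python3 -m jog '0 0 0 0 0 -0.8;0 0 0 0 0 -0.8;0 0 0 0 0 -0.8;0 0 0 0 0 -0.8;0 0 0 0 0 -0.8' >/dev/null; python3 s.py
python3 -m jog '0 0 0 0 0 -0.8;0 0 0 0 0 -0.8;0 0 0 0 0 -0.8;0 0 0 0 0 -0.8;0 0 0 0 0 -0.8' >/dev/null; python3 s.py
python3 -m jog '0 0 0 0 0 -0.8;0 0 0 0 0 -0.8;0 0 0 0 0 -0.8;0 0 0 0 0 -0.4;0 0 0 0 0 0' >/dev/null; python3 s.py
```

```text
6.0833 [0.5389 0.1755 0.0637] rot [179.7761  -0.0464  79.0662] F [-0.8151  0.0272  7.2175] T [-0.1652  0.2137  0.1019] j6 20.2660556782192
6.5 [0.5389 0.1757 0.0637] rot [179.8062  -0.137   59.0617] F [-0.735  -0.5653  7.1261] T [-0.0871  0.21    0.0614] j6 40.26682990323531
6.9167 [0.539  0.1756 0.0637] rot [179.8385  -0.1772  45.1733] F [-1.4597 -1.3525  5.7765] T [-0.1647  0.1643 -0.0824] j6 54.15248515457848
```

```bash
python3 -m jog '0 0 0 0 0 -0.8;0 0 0 0 0 -0.8;0 0 0 0 0 0;0 0 0 0 0 0' >/dev/null; python3 s.py
python3 -m jog '0 0 0.1 0 0 0;0 0 0.1 0 0 0;0 0 0 0 0 0' >/dev/null; python3 s.py
python3 -m jog '0 0 0.1 0 0 0;0 0 0.1 0 0 0;0 0 0 0 0 0'; python3 s.py
```

```text
7.25 [0.539  0.1756 0.0637] rot [179.8686  -0.2001  37.2259] F [-0.3643 -0.9633  6.5   ] T [-0.1613  0.1056 -0.1   ] j6 62.09594871507636
7.5 [0.5371 0.1755 0.0666] rot [179.991   -0.0192  37.2433] F [-0.405   0.5466 -2.2825] T [-0.0142 -0.0293  0.0256] j6 62.07821782381991
t: 7.75
position: [0.5372, 0.1756, 0.0716]
eef_rot: [180.0, -0.0, 37.2]
contact_force: [0.0, 0.1, -1.3]
grip_width: 0.523
grip_force: 61.4
7.75 [0.5372 0.1756 0.0716] rot [179.9938  -0.0123  37.2464] F [ 0.0211  0.1106 -1.2959] T [ 0.0134 -0.0054  0.0345] j6 62.07927377570554
```

It's rising freely and carrying about 1.3 N, so I'll lift on to about 13 cm.

```bash
python3 -m jog '0 0 0.2 0 0 0;0 0 0.4 0 0 0;0 0 0.4 0 0 0;0 0 0.5 0 0 0;0 0 0.5 0 0 0' 
python3 -m jog '0 0 0.5 0 0 0;0 0 0.5 0 0 0;0 0 0.5 0 0 0;0 0 0.5 0 0 0;0 0 0.3 0 0 0' >/dev/null
python3 -m jog '0 0 0.2 0 0 0;0 0 0 0 0 0;0 0 0 0 0 0;0 0 0 0 0 0;0 0 0 0 0 0'
python3 -m jog '0 0 0 0 0 0;0 0 0 0 0 0;0 0 0 0 0 0;0 0 0 0 0 0;0 0 0 0 0 0' >/dev/null;python3 s.py
python3 - <<'E'
from station import r
import cv2
for n in("scene","wrist"):
    c=r.capture(n);im=c["img"]
    if n=="scene": im=cv2.resize(im[100:300,160:420],None,fx=3,fy=3)
    cv2.imwrite(f"pics/{n}3.png",im[...,::-1])
E
```

```text
t: 8.17
position: [0.5372, 0.1756, 0.1229]
eef_rot: [180.0, -0.0, 37.2]
contact_force: [0.4, 0.3, -1.7]
grip_width: 0.522
grip_force: 61.6
t: 9.0
position: [0.5364, 0.1754, 0.1826]
eef_rot: [-179.9, 0.1, 37.2]
contact_force: [-0.2, 0.5, -1.7]
grip_width: 0.522
grip_force: 61.6
9.4167 [0.5371 0.1755 0.1837] rot [-179.9974    0.0075   37.2452] F [-0.7805 -0.8883 -2.1039] T [-0.0088  0.0296  0.0211] j6 62.079590344869146
```

View pics/scene3.png

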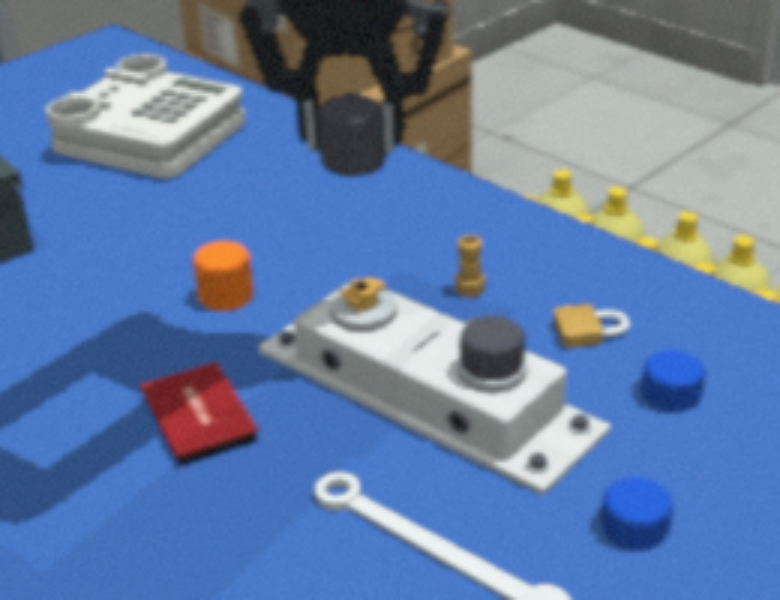

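View pics/wrist3.png

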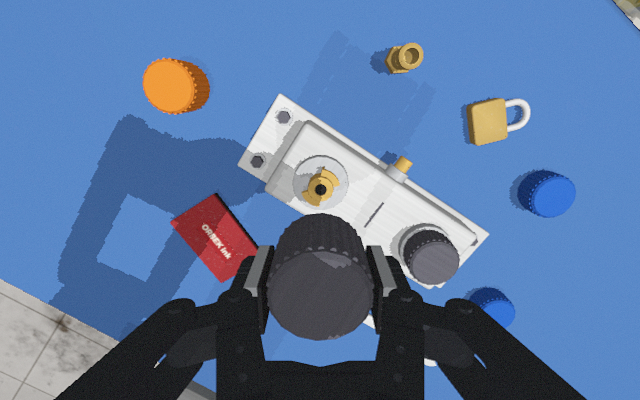

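The scene crop shows the tall cap upright in the gripper at (352,135), about 12 cm up. The brass neck is bare at (362,292) and the low cap is still on at (492,348). In the wrist picture the cap is at (320,285), and the loose things have not moved.

```bash
python3 -c "
from station import r;print(r.job_done())"
```

```text
the job is handed in; nothing more can be done
None
```

The tall cap turned out to have a left-hand thread; it is unscrewed and held still and upright about 12 cm above its seat over the block, the low cap is still on, nothing else was moved, and the job was handed in at about 9.5 s.

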